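Clear the die off the score screen and raise it to match the clock screen

TASK

The yellow die has been left on the closed score screen (white) of the console: first move it onto the sandstone coaster in the dice pen. Then raise the score screen (the orange tab is for lifting it) until it leans at the same angle as the blue clock screen beside it, and let go. Leave the clock screen as it is and leave everything else, including the coaster, the pen's gate and the other things, where they are.

Things in the scene. Friction and masses are not known exactly. Their poses are not given: they have to be found in the camera images.
- console: Two-screen game console, fixed to the table: black base slab 190 (x) x 430 (y) x 30 mm high, origin at the centre of its underside, x pointing away from its front, z up. A silver strip 60 mm wide (y), 35 mm high in all, runs along its middle. White score screen on its -y half, blue clock screen on its +y half, each hinged along y at x = +80 mm, z = 30 mm, centred at y = -125 and +125 mm.
- score_screen (a joint): Angle of the white score screen: 0 closed flat on the base, growing as its front edge rises; pi/2 upright; stop at 1.9. The hinge is stiff (about 5 N at the tab to raise it): it stays where it is left. It starts closed.
- clock_screen (a joint): Angle of the blue clock screen, same meaning. It starts part-way up (about 0.7 to 1.25) and is equally stiff.
- score_tab (a point): Grip point of the score screen's orange tab, 27 mm out from the screen's front edge. The tab: 18 mm wide (y), 10 mm thick, sticks out 40 mm from the middle of the front edge, mid-thickness 6.5 mm off the hinge's plane. Axes turn with the screen: x from the tab towards the hinge, y along the hinge, z out of the screen's outer face (up when closed).
- score_hinge (a point): On the hinge axis of the score screen, at the middle of its width; the tab's grip point is 182 mm from it along -x and 6.5 mm along +z of the screen. Screen: flat panel 155 mm from hinge to front edge, 160 mm wide, 11 mm thick, its underside 1 mm and its top 12 mm off the hinge's plane. Axes turn with the screen.
- clock_tab (a point): The same point on the clock screen's orange tab, same axes.
- clock_hinge (a point): The same point on the clock screen's hinge axis.
- die_center (a point): Centre of the pearly yellow die, a 24 mm cube with dark pips, 22 g; it starts lying flat on the closed score screen (its underside 42 mm above the table). Axes along its edges.
- coaster: Round sandstone coaster, 84 mm across, 8 mm thick, loose, flat on the pen's floor; origin at the centre of its underside.
- pen: Wooden dice pen, fixed, open on top: 220 (x) x 200 (y) mm outside, floor 8 mm thick, walls 8 mm thick and 35 mm high in all; origin at the centre of its underside. Gate on its -x (front) side.
- gate (a joint): Slide of the pen's dark wooden gate with a brass knob: 0 closed (start), up to 0.06 open.
- owl: Chunky brown ceramic owl, 52 mm across, 61 mm high, loose in the back (+x) part of the pen; origin at the centre of its underside.
- bell_token: Copper bell-shaped token, 32 mm across, 26 mm high, loose in the back part of the pen; origin at the centre of its underside.
- mug: Blue mug, 80 mm across, 90 mm high, behind the pen; origin at the centre of its underside.
- card_box: Red card box lying flat, 92 x 66 x 24 mm; origin at the centre of its underside.
- dice_cup: Dark brown dice cup, 68 mm across, 85 mm high; origin at the centre of its underside.
- die: The same die; origin at the centre of the face it first lies on, 12 mm from its centre.

How it is judged:
On the way, in this order (a step that is already met when the one before it is completed fails the run):
1. the die lies still on the coaster, released, the score screen still down (horizontal distance between die_center and coaster below 0.034 m and z of die_center in the frame of coaster between 0.016 and 0.024 m and linear speed of die below 0.03 m/s and contact force between die and the fingers below 0.05 N and value of joint score_screen below 0.25 rad), for 0.2 s.
2. the score screen leans as the clock screen does (angle between the x axis of score_tab and the x axis of clock_tab, either way round below 0.14 rad), for 0.2 s.
At the end, for the whole second after the job is handed in: The die rests on the coaster with its centre within 34 mm of the coaster's centre; the score screen leans within 0.14 rad (8 degrees) of the clock screen and is at rest (horizontal distance between die_center and coaster below 0.034 m and z of die_center in the frame of coaster between 0.016 and 0.024 m and angle between the x axis of score_tab and the x axis of clock_tab, either way round below 0.14 rad and linear speed of die below 0.03 m/s and velocity of joint score_screen between -0.05 and 0.05 rad/s); the robot touches nothing.
It fails at once if the clock screen was shifted (its tab moved over 15 mm) (distance of clock_tab from where it was at the start of the episode above 0.015 m).
It fails at once if the coaster was shifted over 30 mm (distance of coaster from where it was at the start of the episode above 0.03 m).
It fails at once if the owl or the bell token was shifted over 30 mm (distance of any of owl, bell_token from where it was at the start of the episode above 0.03 m).
It fails at once if the mug, card box or dice cup was shifted over 30 mm (distance of any of mug, card_box, dice_cup from where it was at the start of the episode above 0.03 m).
It fails at once if the gate was slid open (over 15 mm) (value of joint gate above 0.015 m).
It also fails if it takes over 58 s, if anything falls off the work surface, if the arm or the gripper's body presses on something with over 40 N, if the wrist force passes 120 N, or if a joint passes its speed limit or range.

ROBOT

A 7-joint arm with a two-finger parallel gripper is mounted at the origin on the work surface. World frame = base frame: x ahead of the robot, y to its left, z up, the work surface at z = 0. Lengths are in m, angles in rad, forces in N, time in s.
With the tool pointing down it reaches from about 0.35 to 0.775 m from the base axis. Payload 3.1 kg.
Tool frame: the origin (TCP) lies between the finger pads; the fingertips stand 25 mm ahead of it and the grasp point (between the pads) lies 6 mm ahead of it; z points along the fingers, y is the line along which they close (so a half turn about z gives the same grasp; the last joint's range is limited). The gripper opens to 85 mm and grips with 20 to 120 N. Pads are 22 mm wide; open, the fingers measure 114 mm over their backs; the gripper's body (76 mm by 85 mm) begins 54 mm behind the grasp point. The pads swing forward as they close: fully open they stand 13 mm farther back than shut.
Start: joints at [-1.28, 0.311, 0.014, 1.512, -0.004, 1.319, -0.027], TCP at [0.18, 0.52, 0.228] pointing down, gripper open.
Joint ranges: [-2.7, 2.7], [-0.3, 1.91], [-1.27, 1.3], [0.12, 2.57], [-1.44, 4.58], [0.2, 2.03], [-3.05, 3.05]. Speed limits (rad/s): [2.79, 2.79, 3.14, 3.14, 3.14, 3.14, 3.14].

INTERFACE

Orientations are given as a rotation vector (axis times angle).
In Python, from workcell import bot, claw, vision, order gives the robot as it stands. Calls block until the motion is done:
- bot.move_to(position, orientation): joint-space move of the TCP to a pose.
- bot.move_linear(position, max_speed=0.15, ori=None, until_force=None): straight line of the TCP; ori=None keeps the orientation; max_speed is the mean speed in m/s. With until_force (N) it stops when the force on the tool has changed by that much, and returns True; else False.
- bot.move_j(angles): joint-space move.
- claw.gripper_to(opening, grip_force=None): finger opening in m; grip_force is the grip in N (None keeps the last); returns when the fingers have stopped.
- bot.sleep(seconds).
- bot.solve_ik(position, orientation): joint angles nearest the present ones, or None.
- bot.get_obs(): the state.
- vision.read_camera(name): name is "scene" or "top" or "wrist"; returns a dict with "image" (384x512x3 uint8, red, green, blue), "range_z" (384x512 float32, m along the optical axis (not along the pixel's ray), 0 where there is no reading), "intrinsics" (3x3 intrinsics, pixels), "D" ([k1, k2, p1, p2, k3] as OpenCV has them; the pictures are not rectified), "R" (3x3) and "t" (3): a world point X has camera coordinates R X + t; the wrist camera has in their place "T_tool_cam" (4x4, takes a point from camera to tool coordinates, whose origin is the TCP and whose axes are the flange's). Camera axes: x right, y down, z forward; pixel columns grow to the right and rows downward; lengths in m; the calibration is good to about 2 mm. A picture is of the moment at which its call begins: read the wrist's pose just before it.
A pose or a line that the arm cannot do raises bot.MotionError and nothing moves.
- order.sign_off(): hands the job in; it is judged then, once.
The state is a dict: "time_s": time; "joint_positions": joint angles; "qd": joint speeds; "tau": joint torques, N m; "tcp_pos": TCP position; "tool_rot": TCP orientation; "wrist_force": force on the tool from outside, world axes, zero at the start; "ft_torque": the same for the moment, N m; "opening": finger opening in m; "finger_force": force on a finger pad.
Only numpy, scipy, OpenCV 4.12 (cv2) and the standard library are available. Lean on these libraries where they do the work, as an engineer would, in place of code of your own. Each camera call takes 0.05 s, during which the arm holds its last target. There are 200 camera calls.

## Working session

There is one attempt and no reset: what is moved stays moved. The work goes in short steps, each a Python script; the robot and the scene stay as the last script left them, time stands still between calls to the robot, and variables do not carry over. Pictures are saved under pics/ and viewed, at most 10 in all, crops included, and the job is handed in when it is done.

```bash
mkdir -p pics; cat > h.py <<'E'
import numpy as np, cv2, pickle
from workcell import bot, claw, vision, order
from scipy.spatial.transform import Rotation as Ro
def snap(name):
    o=bot.get_obs(); c=vision.read_camera(name)
    if name=="wrist":
        T=np.eye(4); r=np.array(o["tool_rot"]); T[:3,:3]=Ro.from_rotvec(r).as_matrix() if r.size==3 else r
        T[:3,3]=o["tcp_pos"]; M=np.linalg.inv(T@c["T_tool_cam"]); c["R"],c["t"]=M[:3,:3],M[:3,3]
    return c
def rays(c,uv):
    p=cv2.undistortPoints(np.float64(uv).reshape(-1,1,2),np.array(c["intrinsics"]),np.array(c["D"])).reshape(-1,2)
    R=np.array(c["R"]);t=np.array(c["t"]).ravel()
    return -R.T@t, np.c_[p,np.ones(len(p))]@R
def onplane(c,uv,z):
    o,d=rays(c,uv); return o+d*((z-o[2])/d[:,2])[:,None]
def bydepth(c,uv):
    uv=np.array(uv).reshape(-1,2); o,d=rays(c,uv); i=uv.round().astype(int)
    return o+d*c["range_z"][i[:,1],i[:,0]][:,None]
def save(c,n): cv2.imwrite("pics/"+n,cv2.cvtColor(c["image"],cv2.COLOR_RGB2BGR))
E
python3 - <<'E'
from h import *
o=bot.get_obs(); print(o)
for n in("scene","top"):
    c=snap(n); save(c,n+".png"); pickle.dump(c,open(n+".pkl","wb")); print(n,rays(c,[[256,192]]),(c["range_z"]>0).mean())
a,b=cv2.imread("pics/scene.png"),cv2.imread("pics/top.png")
E
```

```text
{'time_s': 0.0, 'joint_positions': array([-1.27969406,  0.31173565,  0.01399844,  1.5130319 , -0.00435476,
        1.31918415, -0.02720285]), 'qd': array([ 0.0002876 , -0.00085368, -0.00115091, -0.00158464, -0.00112584,
       -0.00181676, -0.00069389]), 'tau': array([ 1.88053291e-04, -3.79912734e+01,  1.45830852e-01, -2.30590814e+01,
        1.20860233e-02,  1.35400967e-02,  5.82410408e-06]), 'tcp_pos': array([0.17945285, 0.51913831, 0.22662578]), 'tool_rot': array([-0.52019172, -3.0979751 ,  0.00363831]), 'wrist_force': array([-0.75246981, -0.23285586,  0.32613771]), 'ft_torque': array([0.03994605, 0.01204656, 0.06805561]), 'finger_force': 0.0, 'opening': 0.08549155443246786}
scene (array([ 1.25154049, -0.39969782,  0.96638649]), array([[-0.59296006,  0.36250947, -0.71908006]])) 0.9959665934244791
top (array([0.40633182, 0.05544611, 1.00401645]), array([[ 0.13131534, -0.02012555, -0.9913014 ]])) 0.9963226318359375
```

View pics/scene.png

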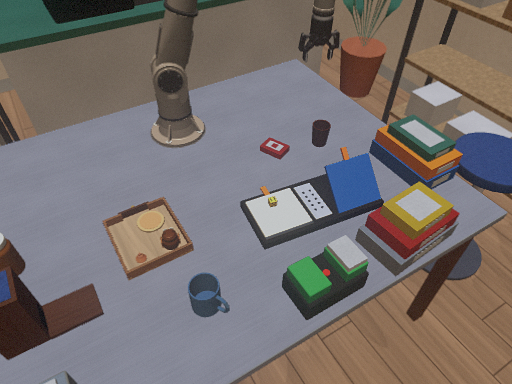

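View pics/top.png

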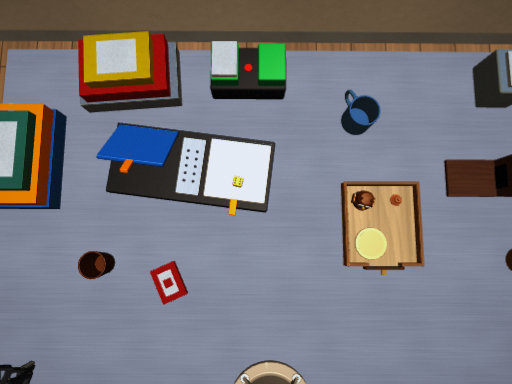

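The scene view shows the yellow die at (272,201), the coaster at (151,220), the score tab at (265,191) and the clock screen at (355,183). In the top view the die is at (238,182), the coaster at (371,243), the score tab at (233,206), the clock tab at (126,166) and the blue panel at about (138,145).

```bash
cat > m.py <<'E'
from h import *
C={n:pickle.load(open(n+".pkl","rb")) for n in("scene","top")}
def mask(c,lo,hi,box):
    h=cv2.cvtColor(c["image"],cv2.COLOR_RGB2HSV); m=cv2.inRange(h,lo,hi); k=np.zeros_like(m); x0,y0,x1,y1=box; k[y0:y1,x0:x1]=255; return m&k
def big(m):
    cs,_=cv2.findContours(m,cv2.RETR_EXTERNAL,cv2.CHAIN_APPROX_NONE); return max(cs,key=cv2.contourArea)
def cen(k): M=cv2.moments(k); return np.array([M["m10"],M["m01"]])/M["m00"]
def tri(ua,ub):
    (oa,da),(ob,db)=rays(C["scene"],[ua]),rays(C["top"],[ub]); da=da[0]/np.linalg.norm(da);db=db[0]/np.linalg.norm(db)
    s=np.linalg.lstsq(np.c_[da,-db],ob-oa,rcond=None)[0]; p,q=oa+s[0]*da,ob+s[1]*db; return (p+q)/2,np.linalg.norm(p-q)
B={"die":((20,120,90),(35,255,255),(258,190,285,212),(225,170,250,193)),
"coaster":((15,50,120),(35,190,255),(134,206,168,236),(352,225,390,262)),
"stab":((5,170,120),(19,255,255),(255,180,273,198),(225,195,242,218)),
"ctab":((5,170,120),(19,255,255),(335,143,353,163),(115,155,135,176)),
"white":((0,0,150),(180,45,255),(245,185,315,240),(203,135,275,206)),
"blue":((105,150,50),(120,255,255),(322,150,384,214),(95,120,182,168))}
for n,(lo,hi,a,b) in B.items():
    ks=[big(mask(C["scene"],lo,hi,a)),big(mask(C["top"],lo,hi,b))]; cc=[cen(k) for k in ks]
    p,e=tri(*cc); print(n,[c.round(1).tolist() for c in cc],[cv2.contourArea(k) for k in ks],"tri",p.round(4),"gap",round(e,4))
    for nm,k in zip(C,ks):
        c=C[nm]; m=np.zeros(c["range_z"].shape,np.uint8); cv2.drawContours(m,[k],-1,255,-1)
        if n in("white","blue","coaster"): m=cv2.erode(m,np.ones((5,5)))
        v,u=np.nonzero(m&((c["range_z"]>0)*255).astype(np.uint8)); P=bydepth(c,np.c_[u,v]); out=[np.median(P,0).round(4)]
        if n in("white","blue"):
            nn=np.linalg.svd(P-P.mean(0))[2][2]; r=(P-P.mean(0))@nn; out+=[(nn*np.sign(nn[2])).round(3),"rms",r.std().round(4)]
            out+=[cv2.boxPoints(cv2.minAreaRect(k)).round(1).tolist()]
        print("   ",nm,*out)
E
python3 m.py
```

```text
die [[271.5, 199.6], [237.3, 181.3]] [22.5, 71.0] tri [0.5581 0.083  0.0605] gap 0.0027
    scene [0.561  0.0809 0.0645]
    top [0.5584 0.0848 0.0648]
coaster [[150.7, 221.7], [370.5, 243.0]] [803.5, 1332.0] tri [ 0.4041 -0.2677  0.0085] gap 0.0013
    scene [ 0.4104 -0.2691  0.0144]
    top [ 0.4038 -0.2665  0.0144]
 ** On entry to DLASCL parameter number  4 had an illegal value
 ** On entry to DLASCL parameter number  4 had an illegal value
 ** On entry to DLASCL parameter number  4 had an illegal value
 ** On entry to DLASCL parameter number  4 had an illegal value
 ** On entry to DLASCL parameter number  5 had an illegal value
 ** On entry to DLASCL parameter number  4 had an illegal valuem.py:7: RuntimeWarning: invalid value encountered in divide
  def cen(k): M=cv2.moments(k); return np.array([M["m10"],M["m01"]])/M["m00"]
Traceback (most recent call last):
  File "m.py", line 19, in <module>
    p,e=tri(*cc); print(n,[c.round(1).tolist() for c in cc],[cv2.contourArea(k) for k in ks],"tri",p.round(4),"gap",round(e,4))
        ~~~^^^^^
  File "m.py", line 10, in tri
    s=np.linalg.lstsq(np.c_[da,-db],ob-oa,rcond=None)[0]; p,q=oa+s[0]*da,ob+s[1]*db; return (p+q)/2,np.linalg.norm(p-q)
      ~~~~~~~~~~~~~~~^^^^^^^^^^^^^^^^^^^^^^^^^^^^^^^^
numpy.linalg.LinAlgError: SVD did not converge in Linear Least Squares
```

```bash
sed -i 's/(5,170,120),(19,255,255)/(3,120,90),(21,255,255)/' m.py
sed -i 's/^def cen.*/def cen(k): return k.reshape(-1,2).mean(0) if cv2.contourArea(k)<30 else np.array([cv2.moments(k)[a] for a in("m10","m01")])\/cv2.moments(k)["m00"]/' m.py
sed -i 's/nn=np.linalg.svd(P-P.mean(0))\[2\]\[2\]/nn=np.linalg.eigh(np.cov(P.T))[1][:,0]/' m.py
python3 m.py
```

```text
die [[272.0, 199.6], [237.3, 181.3]] [22.5, 71.0] tri [0.5585 0.0837 0.0604] gap 0.0012
    scene [0.561  0.0809 0.0645]
    top [0.5584 0.0848 0.0648]
coaster [[150.7, 221.7], [370.5, 243.0]] [803.5, 1332.0] tri [ 0.4041 -0.2677  0.0085] gap 0.0013
    scene [ 0.4104 -0.2691  0.0144]
    top [ 0.4038 -0.2665  0.0144]
stab [[264.5, 190.4], [229.2, 205.0]] [33.0, 4.0] tri [0.4971 0.1005 0.0394] gap 0.0109
    scene [0.4946 0.0946 0.0407]
    top [0.5048 0.1057 0.0381]
ctab [[344.4, 153.1], [125.6, 165.6]] [54.5, 101.0] tri [0.5782 0.3395 0.1544] gap 0.0022
    scene [0.5806 0.3361 0.1573]
    top [0.5787 0.3383 0.1609]
white [[277.7, 211.7], [237.3, 170.4]] [1815.5, 3387.5] tri [0.5917 0.0848 0.0346] gap 0.0013
    scene [0.5965 0.0784 0.0411] [ 0.026 -0.     1.   ] rms 0.0047 [[245.1999969482422, 201.6999969482422], [298.20001220703125, 182.8000030517578], [311.5, 220.3000030517578], [258.5, 239.1999969482422]]
    top [0.5912 0.0848 0.0416] [ 0.013 -0.001  1.   ] rms 0.0043 [[203.1999969482422, 195.3000030517578], [210.39999389648438, 137.8000030517578], [271.0, 145.39999389648438], [263.79998779296875, 202.8000030517578]]
blue [[352.7, 182.4], [138.6, 145.0]] [2045.0, 2256.5] tri [0.6455 0.3325 0.0853] gap 0.002
    scene [0.6497 0.3254 0.0923] [ 0.687 -0.081  0.722] rms 0.0022 [[324.3999938964844, 165.8000030517578], [367.29998779296875, 152.60000610351562], [381.79998779296875, 199.5], [338.79998779296875, 212.6999969482422]]
    top [0.6414 0.3264 0.1019] [ 0.684 -0.084  0.724] rms 0.001 [[96.4000015258789, 158.39999389648438], [101.0999984741211, 121.4000015258789], [177.5, 130.89999389648438], [172.89999389648438, 168.0]]
```

Clock screen leans about 0.76 rad and the console yaw is about -0.12 rad. Next, a closer look from the wrist at two places.

```bash
cat >> h.py <<'E'
def down(phi):  # tool down, y axis = (sin phi, cos phi)
    y=np.array([np.sin(phi),np.cos(phi),0]);z=np.array([0,0,-1.]); return Ro.from_matrix(np.c_[np.cross(y,z),y,z]).as_rotvec()
E
python3 - <<'E'
from h import *
for i,p in enumerate([[.50,.09,.27],[.53,.05,.27]]):
    bot.move_to(p,down(.12)); c=snap("wrist"); save(c,f"w{i}.png"); pickle.dump(c,open(f"w{i}.pkl","wb"))
    print(bot.get_obs()["time_s"], bot.get_obs()["tcp_pos"])
im=np.hstack([cv2.imread("pics/w0.png"),cv2.imread("pics/w1.png")]); cv2.imwrite("pics/w01.png",cv2.resize(im,(800,300)))
E
```

```text
2.0917 [0.49972671 0.09156585 0.26976197]
2.4583 [0.52997862 0.05046463 0.26968217]
```

View pics/w01.png

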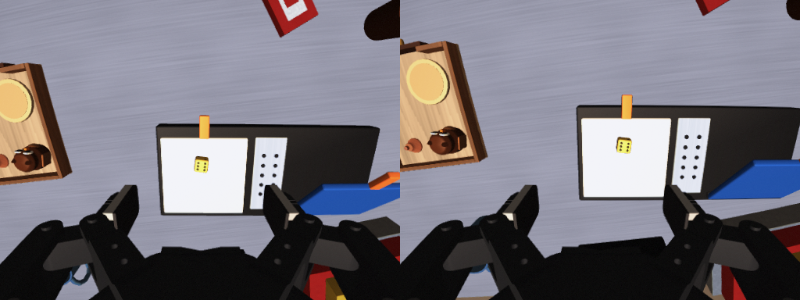

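Wrist views: die at about (258,211) and (287,186) in full-size pixels, tab at (262,163) and (290,137); the die looks roughly aligned with the console.

```bash
cat > m2.py <<'E'
from h import *
def mk(c,lo,hi,box):
    h=cv2.cvtColor(c["image"],cv2.COLOR_RGB2HSV); m=cv2.inRange(h,lo,hi); k=np.zeros_like(m); x0,y0,x1,y1=box; k[y0:y1,x0:x1]=255
    cs,_=cv2.findContours(m&k,cv2.RETR_EXTERNAL,cv2.CHAIN_APPROX_NONE); return max(cs,key=cv2.contourArea).reshape(-1,2)
def rect(P):  # metric min-area rectangle in xy
    (x,y),(a,b),t=cv2.minAreaRect((P[:,:2]*1000).astype(np.float32)); return np.round([x,y,a,b,t],1)
W=[pickle.load(open(f"w{i}.pkl","rb")) for i in(0,1)]
off=[(258,211),(287,186)]; cen={}
for c,(x,y) in zip(W,off):
    for n,lo,hi,b,z in [("die",(20,90,120),(35,255,255),(x-25,y-25,x+25,y+25),.066),("tab",(5,150,100),(19,255,255),(x-20,y-75,x+25,y-25),.0415),("white",(0,0,150),(180,40,255),(x-60,y-40,x+61,y+80),.042)]:
        k=mk(c,lo,hi,b); print(n,"rect on plane",rect(onplane(c,k,z)),"px",cv2.minAreaRect(k)[0])
        m=np.zeros(c["range_z"].shape,np.uint8); cv2.drawContours(m,[k.reshape(-1,1,2)],-1,255,-1); v,u=np.nonzero(m&(c["range_z"]>0)); P=bydepth(c,np.c_[u,v])
        z0=np.percentile(P[:,2],[5,50,90]).round(4); print("   depth z",z0)
        if n=="die": T=P[P[:,2]>.06]; print("   top face",rect(T),T.mean(0).round(4),len(T))
        cen.setdefault(n,[]).append((c,cv2.minAreaRect(k)[0]))
for n,l in cen.items():
    A=[];o=[]
    for c,p in l: a,d=rays(c,[p]); o.append(a);A.append(d[0]/np.linalg.norm(d[0]))
    s=np.linalg.lstsq(np.c_[A[0],-A[1]],o[1]-o[0],rcond=None)[0]; p,q=o[0]+s[0]*A[0],o[1]+s[1]*A[1]; print(n,"tri",((p+q)/2).round(4),"gap",np.linalg.norm(p-q).round(4))
E
python3 m2.py
```

```text
die rect on plane [559.1  83.8  23.1  22.7  77.1] px (257.2804870605469, 211.9755859375)
   depth z [0.0645 0.066  0.0669]
   top face [559.5  83.8  23.3  22.6  77. ] [0.5592 0.0838 0.0659] 259
tab rect on plane [495.5  97.3  18.1  39.3  83.2] px (261.5, 162.0)
   depth z [0.0329 0.041  0.042 ]
white rect on plane [592.2  84.5 158.6 153.1  83.2] px (260.5, 224.5)
   depth z [0.0409 0.0422 0.0433]
die rect on plane [559.4  83.6  23.2  23.1  75. ] px (286.5899963378906, 186.86997985839844)
   depth z [0.0643 0.066  0.0672]
   top face [559.7  83.8  23.3  22.9  75.6] [0.5592 0.0835 0.0659] 287
tab rect on plane [495.7  96.2  17.9  40.5  84.4] px (289.5, 136.0)
   depth z [0.0396 0.0413 0.0423]
white rect on plane [592.1  84.6 158.7 152.   82.9] px (289.0, 201.5)
   depth z [0.041  0.0423 0.0434]
die tri [0.5601 0.0838 0.063 ] gap 0.0001
tab tri [0.4964 0.0972 0.0337] gap 0.0006
white tri [0.585  0.0859 0.0502] gap 0.0011
```

```bash
python3 - <<'E'
from h import *
claw.gripper_to(.05,25)
p=[.5594,.0837]
bot.move_to(p+[.13],down(.245)); print("hit",bot.move_linear(p+[.0705],.08,until_force=8))
o=bot.get_obs();print(o["tcp_pos"],o["wrist_force"])
claw.gripper_to(0.0,25); o=bot.get_obs(); print(o["opening"],o["finger_force"],o["tcp_pos"])
bot.move_linear(p+[.17],.12); o=bot.get_obs(); print(o["opening"],o["finger_force"],o["time_s"])
q=[.404,-.267]
bot.move_to(q+[.17],down(0)); c=snap("wrist"); save(c,"w2.png"); pickle.dump(c,open("w2.pkl","wb")); print(bot.get_obs()["opening"],bot.get_obs()["tcp_pos"])
E
```

```text
hit False
[0.55993332 0.0836739  0.07096739] [0.56742731 0.88909376 0.66357071]
-7.5421533792986096e-06 0.0 [0.55943541 0.08372173 0.07055365]
-0.0001251308143551369 0.0 5.9417
-0.00012185568575141188 [ 0.40518395 -0.26562399  0.16978348]
```

View pics/w2.png

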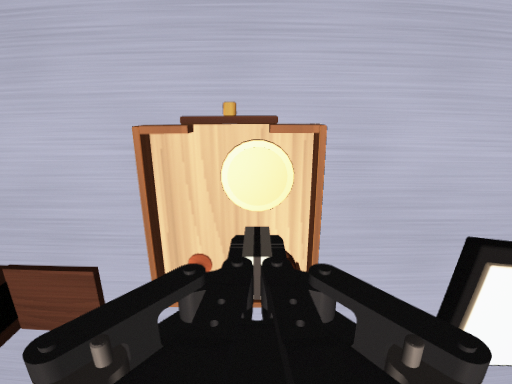

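The fingers closed empty. This view shows the coaster at (257,175), the knob at (229,108) and closed, empty fingertips at (257,230). I'll go back and look at the die.

```bash
python3 - <<'E'
from h import *
from m2 import mk,rect
c=pickle.load(open("w2.pkl","rb"))
k=mk(c,(20,40,120),(35,255,255),(215,135,298,215)); print("coaster",rect(onplane(c,k,.016)),bydepth(c,[[257,165],[257,180]]))
T=np.array(c["T_tool_cam"]);K=np.array(c["intrinsics"])
for u,v in [(250,232),(265,232),(250,245),(265,245)]:  # closed finger tips in tool frame
    z=c["range_z"][v,u]; pc=np.r_[(np.linalg.inv(K)@[u,v,1])*z,1]; print((u,v),(T@pc).round(4))
claw.gripper_to(.05)
bot.move_to([.50,.09,.22],down(.12)); c=snap("wrist"); save(c,"w3.png"); pickle.dump(c,open("w3.pkl","wb"))
c=snap("top"); pickle.dump(c,open("top3.pkl","wb")); print(bot.get_obs()["time_s"])
E
```

```text
die rect on plane [559.1  83.8  23.1  22.7  77.1] px (257.2804870605469, 211.9755859375)
   depth z [0.0645 0.066  0.0669]
   top face [559.5  83.8  23.3  22.6  77. ] [0.5592 0.0838 0.0659] 259
tab rect on plane [495.5  97.3  18.1  39.3  83.2] px (261.5, 162.0)
   depth z [0.0329 0.041  0.042 ]
white rect on plane [592.2  84.5 158.6 153.1  83.2] px (260.5, 224.5)
   depth z [0.0409 0.0422 0.0433]
die rect on plane [559.4  83.6  23.2  23.1  75. ] px (286.5899963378906, 186.86997985839844)
   depth z [0.0643 0.066  0.0672]
   top face [559.7  83.8  23.3  22.9  75.6] [0.5592 0.0835 0.0659] 287
tab rect on plane [495.7  96.2  17.9  40.5  84.4] px (289.5, 136.0)
   depth z [0.0396 0.0413 0.0423]
white rect on plane [592.1  84.6 158.7 152.   82.9] px (289.0, 201.5)
   depth z [0.041  0.0423 0.0434]
die tri [0.5601 0.0838 0.063 ] gap 0.0001
tab tri [0.4964 0.0972 0.0337] gap 0.0006
white tri [0.585  0.0859 0.0502] gap 0.0011
coaster [ 403.9 -267.2   82.4   82.9   77.2] [[ 0.39053885 -0.26706881  0.01625117]
 [ 0.40763173 -0.26703148  0.01674134]]
(250, 232) [ 0.01   -0.0053 -0.016   1.    ]
(265, 232) [ 0.01    0.0025 -0.0161  1.    ]
(250, 245) [ 0.01   -0.0049 -0.0307  1.    ]
(265, 245) [ 0.01    0.0021 -0.0305  1.    ]
9.4417
```

View pics/w3.png

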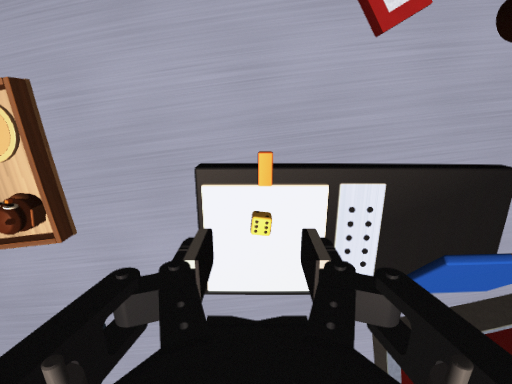

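The die is still at about (261,224). In w2 the shut fingertips measured about 10 mm behind the TCP instead of 25 mm ahead, so the fingers passed over the die. I'll measure the tips properly at two openings.

```bash
sed -i 's/^W=/if __name__!="__main__": raise SystemExit\nW=/' m2.py; python3 - <<'E'
import re;s=open("m2.py").read().split("if __name__")[0];open("mm.py","w").write(s)
from mm import *
for f in("w2","w3"):
    c=pickle.load(open(f+".pkl","rb")); v,u=np.nonzero((c["range_z"]>0)&(c["range_z"]<.16)); uv=np.c_[u,v]
    p=cv2.undistortPoints(np.float64(uv).reshape(-1,1,2),c["intrinsics"],c["D"]).reshape(-1,2)
    P=np.c_[p,np.ones(len(p))]*c["range_z"][v,u][:,None]; T=np.array(c["T_tool_cam"]); P=P@T[:3,:3].T+T[:3,3]
    i=np.argsort(-P[:,2])[:400:60]; print(f,np.c_[P[i].round(4),uv[i]])
    for s in(-1,1): Q=P[(P[:,1]*s>0)]; print(s,"tip z",np.percentile(Q[:,2],[99,99.9,100]).round(4))
    print("cam in tool",T[:3,3].round(4),"axis",T[:3,2].round(3))
c=pickle.load(open("w3.pkl","rb"))
k=mk(c,(20,90,120),(35,255,255),(240,200,285,245)); print("die",rect(onplane(c,k,.066)))
E
```

```text
w2 [[ 9.30e-03 -4.40e-03 -7.90e-03  2.52e+02  2.27e+02]
 [ 1.01e-02 -0.00e+00 -1.10e-02  2.60e+02  2.28e+02]
 [ 9.60e-03  5.00e-04 -1.26e-02  2.61e+02  2.30e+02]
 [ 5.70e-03  8.00e-03 -1.43e-02  2.75e+02  2.38e+02]
 [ 9.90e-03 -1.00e-04 -1.58e-02  2.60e+02  2.32e+02]
 [ 5.40e-03 -1.16e-02 -1.72e-02  2.38e+02  2.41e+02]
 [ 1.00e-02 -8.30e-03 -1.85e-02  2.44e+02  2.34e+02]]
-1 tip z [-0.019  -0.0101 -0.0079]
1 tip z [-0.0218 -0.0109 -0.0083]
cam in tool [ 0.069  -0.0018 -0.1463] axis [-0.277  0.     0.961]
w3 [[ 4.00e-04 -2.69e-02 -6.30e-03  2.12e+02  2.40e+02]
 [ 1.10e-03 -2.69e-02 -1.01e-02  2.11e+02  2.42e+02]
 [-4.20e-03 -2.69e-02 -1.17e-02  2.11e+02  2.52e+02]
 [ 1.40e-03 -2.69e-02 -1.32e-02  2.10e+02  2.44e+02]
 [-1.60e-03  2.34e-02 -1.44e-02  3.03e+02  2.50e+02]
 [ 9.50e-03  2.37e-02 -1.54e-02  3.05e+02  2.32e+02]
 [ 9.40e-03  2.46e-02 -1.65e-02  3.07e+02  2.33e+02]]
-1 tip z [-0.0178 -0.0096 -0.0063]
1 tip z [-0.0177 -0.0094 -0.0071]
cam in tool [ 0.0688 -0.0017 -0.1463] axis [-0.277  0.     0.961]
die [559.   84.   23.4  23.   76. ]
```

The tips sit about 10 mm behind the TCP at both openings, not 25 mm ahead, so I'll trust the measurement. I'll retry 34 mm lower with a force guard.

```bash
python3 - <<'E'
from h import *
p=[.5592,.0838]
bot.move_to(p+[.09],down(.245)); print("hit",bot.move_linear(p+[.038],.05,until_force=5))
o=bot.get_obs();print(o["tcp_pos"],o["wrist_force"])
claw.gripper_to(0.0,25); o=bot.get_obs(); print(o["opening"],o["finger_force"],o["tcp_pos"])
if o["opening"]>.015:
    bot.move_linear(p+[.16],.12); o=bot.get_obs(); print(o["opening"],o["finger_force"])
    q=[.404,-.267]
    bot.move_to(q+[.15],down(0)); c=snap("wrist"); save(c,"w4.png"); pickle.dump(c,open("w4.pkl","wb")); print(bot.get_obs()["opening"],bot.get_obs()["tcp_pos"],o["time_s"])
E
```

```text
hit False
[0.55959826 0.08377627 0.03835061] [ 0.21099367 -0.40096351 -0.31099476]
0.023496942003200103 30.192504711449146 [0.55972512 0.08380853 0.03860562]
0.023338692933251522 28.630439937114716
0.0237741206233227 [ 0.40522025 -0.26567886  0.14985695] 12.7667
```

```bash
python3 - <<'E'
from h import *
q=[.404,-.267]
bot.move_linear(q+[.04],.12); print("hit",bot.move_linear(q+[.0118],.04,until_force=4))
o=bot.get_obs();print(o["tcp_pos"],o["wrist_force"])
claw.gripper_to(.045); bot.sleep(.2); bot.move_linear(q+[.17],.12)
bot.move_to([.36,-.267,.17],down(0)); c=snap("wrist"); save(c,"w5.png"); pickle.dump(c,open("w5.pkl","wb"))
from mm import mk,rect
k=mk(c,(20,40,120),(35,255,255),(150,60,360,260)); print("coaster",rect(onplane(c,k,.016)), cv2.minAreaRect(k)); print(bot.get_obs()["time_s"])
E
```

```text
hit True
[ 0.40353552 -0.26658354  0.01259015] [-0.37290289  0.35318191  4.49237789]
coaster [ 405.8 -266.4   85.2   84.7   62.7] ((258.654052734375, 214.87567138671875), (70.8070068359375, 66.44005584716797), 27.897274017333984)
18.325
```

View pics/w5.png

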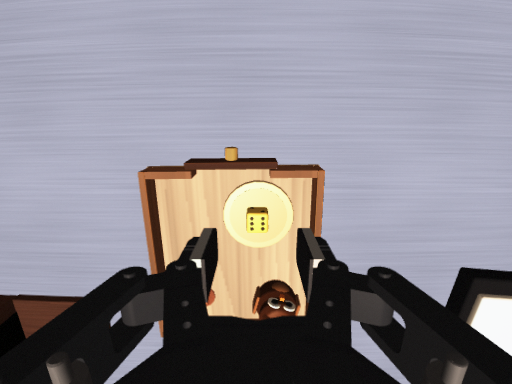

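The die sits at the middle of the coaster, at (257,220), and nothing else has moved. Next is the tab.

```bash
python3 - <<'E'
from h import *
g=np.array([.4847,.098]); e=np.array([.9928,-.1197]); r=.186; th=.765
def pos(t):
    d=lambda t:np.array([-r*np.cos(t)+.0065*np.sin(t), r*np.sin(t)+.0065*np.cos(t)])
    a=d(t)-d(0); return np.r_[g+e*a[0],.021+a[1]]
ph=.12
bot.solve_ik(pos(th),down(ph))
bot.move_to(pos(0)+[0,0,.10],down(ph)); print("hit",bot.move_linear(pos(0),.07,until_force=5)); o=bot.get_obs(); print(o["tcp_pos"],o["wrist_force"])
claw.gripper_to(0,40); o=bot.get_obs(); print("grip",o["opening"],o["finger_force"],o["wrist_force"])
if o["opening"]>.012:
    for t in np.linspace(0,th,9)[1:]:
        bot.move_linear(pos(t),.08); o=bot.get_obs(); print(t.round(2),o["opening"].round(4) if hasattr(o["opening"],"round") else o["opening"],o["wrist_force"].round(1))
c=snap("top"); save(c,"top6.png"); pickle.dump(c,open("top6.pkl","wb")); print(o["time_s"])
c=snap("scene"); pickle.dump(c,open("scene6.pkl","wb")); save(c,"scene6.png")
a=cv2.imread("pics/top6.png")[90:240,80:300]; b=cv2.imread("pics/scene6.png")[120:270,200:420]; cv2.imwrite("pics/s6.png",cv2.resize(np.hstack([a,b]),(792,270)))
E
```

```text
hit True
[0.48448351 0.09792801 0.02216182] [-1.61697407  0.20671099  5.39684631]
grip 0.016748653355801158 40.56988589116372 [-1.38440275  2.89073081  5.01668602]
0.1 0.016922375271597193 [-1.8  5.1  0.3]
0.19 0.016696048853912137 [-0.9  4.7 -0.2]
0.29 0.016601010268741247 [-0.5  4.6  0.5]
0.38 0.016575281178347393 [-0.1  5.9  0.5]
0.48 0.01702106290423446 [ 0.3  5.3 -0. ]
0.57 0.01675440319735816 [ 0.3  5.5 -0.6]
0.67 0.01678926603764238 [ 1.3  4.2 -3.6]
0.76 0.017130697554385354 [ 1.4  5.6 -4.8]
24.4833
```

View pics/s6.png

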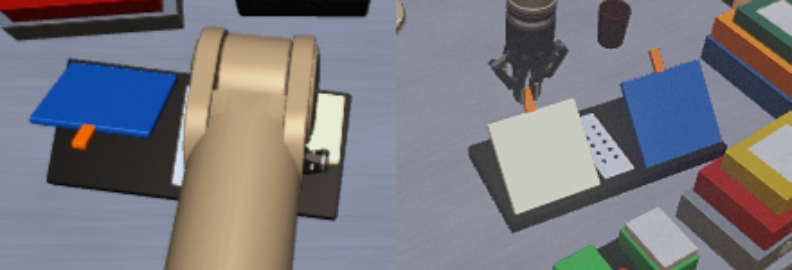

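The screen is up and looks nearly parallel to the blue one; the white panel is at about (540,155) in the crop. I'll measure both planes, then release.

```bash
cat > ang.py <<'E'
from mm import *
def ang(c,lo,hi,box):
    k=mk(c,lo,hi,box); m=np.zeros(c["range_z"].shape,np.uint8); cv2.drawContours(m,[k.reshape(-1,1,2)],-1,255,-1); m=cv2.erode(m,np.ones((7,7)))
    v,u=np.nonzero(m&(c["range_z"]>0)); P=bydepth(c,np.c_[u,v])
    for _ in range(2): n=np.linalg.eigh(np.cov(P.T))[1][:,0]; r=(P-P.mean(0))@n; P=P[abs(r)<max(2.5*r.std(),.001)]
    n*=np.sign(n[2]); return len(P),n.round(3),"rms",r.std().round(4),"angle",np.arccos(n[2]).round(3)
WH=((0,0,130),(180,70,255)); BL=((105,120,40),(125,255,255))
def both(c): print("white",*ang(c,*WH,(248,165,315,242)),"| blue",*ang(c,*BL,(322,145,388,217)))
E
python3 - <<'E'
from ang import *
both(pickle.load(open("scene6.pkl","rb")))
claw.gripper_to(.04); bot.sleep(.2); p=bot.get_obs()["tcp_pos"]
bot.move_linear([p[0]-.01,p[1],p[2]+.10],.1); bot.move_to([.38,.05,.33],down(.12))
bot.sleep(.3); c=snap("scene"); both(c); save(c,"scene7.png"); t=snap("top"); save(t,"top7.png"); pickle.dump(t,open("top7.pkl","wb"))
print("top white",*ang(t,*WH,(203,105,280,210)),"blue",*ang(t,*BL,(95,115,182,170)))
cv2.imwrite("pics/f7.png",cv2.resize(np.hstack([cv2.imread("pics/scene7.png"),cv2.imread("pics/top7.png")]),(800,300))); print(bot.get_obs()["time_s"])
E
```

```text
white 2686 [-0.216  0.266  0.939] rms 0.0319 angle 0.35 | blue 1500 [ 0.685 -0.085  0.723] rms 0.0021 angle 0.762
white 3008 [-0.213  0.309  0.927] rms 0.033 angle 0.384 | blue 1496 [ 0.69  -0.082  0.719] rms 0.0021 angle 0.768
top white 1955 [-0.001 -0.     1.   ] rms 0.0018 angle 0.001 blue 1619 [ 0.685 -0.085  0.723] rms 0.0009 angle 0.762
27.4333
```

View pics/f7.png

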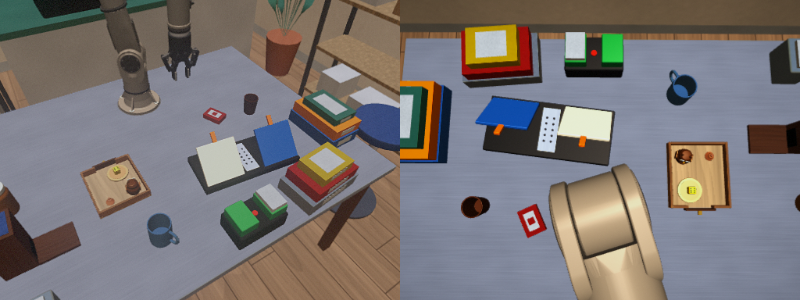

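Released: the white screen stands at (217,160) in the scene half and the arm is clear. The white mask leaked onto the table, so I'll repeat the fit with a cream hue.

```bash
python3 - <<'E'
from ang import *
CR=((22,8,130),(50,110,255))
c=snap("scene"); t=snap("top")
print("scene",*ang(c,*CR,(240,160,325,245)),"blue",*ang(c,*BL,(322,145,388,217)))
print("top",*ang(t,*CR,(200,125,280,185)),"blue",*ang(t,*BL,(95,115,182,170)))
k=mk(t,(20,40,120),(35,255,255),(352,225,390,262)); print("coaster",rect(onplane(t,k,.016)))
k=mk(t,(20,170,120),(35,255,255),(355,228,388,260)); print("die",rect(onplane(t,k,.04)),bydepth(t,[cv2.minAreaRect(k)[0]]))
print(bot.get_obs()["time_s"])
E
```

```text
scene 1761 [ 0.669 -0.08   0.739] rms 0.002 angle 0.739 blue 1498 [ 0.686 -0.08   0.723] rms 0.0021 angle 0.762
top 1678 [ 0.669 -0.083  0.738] rms 0.0009 angle 0.74 blue 1613 [ 0.686 -0.084  0.723] rms 0.0009 angle 0.763
coaster [ 4.027e+02 -2.659e+02  8.070e+01  8.220e+01  3.000e-01]
die [ 4.039e+02 -2.657e+02  2.030e+01  2.360e+01  3.000e-01] [[ 0.40388727 -0.2661881   0.03861896]]
27.5333
```

The screens differ by only 0.023 rad, and the die is centred on the coaster with its top at about 40 mm.

```bash
python3 -c "
from workcell import order; print(order.sign_off())"
```

```text
the job is handed in; nothing more can be done
None
```

The job is handed in at about 27.5 s: the die rests at the centre of the coaster, and the released score screen leans at 0.74 rad against the clock screen's 0.76 rad (limit 0.14 rad apart); the judge's verdict was not returned.

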